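Close the board test fixture and start the test

ROBOT

A 6-joint arm with a two-finger parallel gripper is mounted at the origin on the work surface. World frame = base frame: x ahead of the robot, y to its left, z up, the work surface at z = 0. Lengths are in m, angles in rad, forces in N, time in s.
With the tool pointing down it reaches from about 0.35 to 0.975 m from the base axis. Payload 4.9 kg.
Tool frame: the origin (TCP) lies at the very end of the fingers, on their centre line; the grasp point (between the pads) lies 19 mm behind it; x points along the fingers, y is the direction in which the jaws open and shut, and the axes are right-handed (so a half turn about x gives the same grasp; the last joint's range is limited). The gripper opens to 85 mm and grips with 20 to 120 N. Pads are 22 mm wide; open, the fingers measure 114 mm over their backs; the gripper's body (76 mm by 85 mm) begins 54 mm behind the grasp point. The pads swing forward as they close: fully open they stand 13 mm farther back than shut.
Start: joints at [1.193, 0.053, 1.613, -0, 1.476, -0.119], TCP at [0.16, 0.604, 0.231] pointing down, gripper open.
Joint ranges: [-3.01, 3.01], [-1.01, 2.22], [0.06, 2.58], [-1.02, 4.17], [0.09, 2.62], [-3.14, 3.14]. Speed limits (rad/s): [2.57, 2.57, 3.14, 3.14, 3.14, 3.14].

INTERFACE

Orientations are given as a rotation vector (axis times angle).
In Python, from station import ctrl gives the robot as it stands. The module is installed in compiled form; this text tells all that it offers.
- The arm moves only by the shell command python3 -m handwheel 'ROWS' [FORCE]. ROWS is JSON, one flat list of numbers, 7 for each row, row after row: the opening, from 0 (shut) to 1 (fully open), then the shift along the tool's x, y, z in m, then the turn, a rotation vector about the tool's x, y, z in degrees. A call has 1 to 12 rows; each row is the pose to reach, as a shift and turn from the pose commanded when the call began, along the tool's axes at that moment; what a row does not reach only later rows make up. A row lasts 1/12 s, in which the tool goes at most 41.7 mm and 7.16 degrees, less where a joint would pass 70% of its speed; a pose out of reach is approached as far as the arm can. A call with a gripper value outside its range is refused whole. The fingers move at their own pace and stop on an object; FORCE is the grip in N (left out, the last holds). Time passes only in rows, so rows that repeat a pose let the fingers close. It gives the time, the measured TCP pose, the force and the opening at its end, in the units of the state.
- ctrl.get_obs(): the state, without advancing time (a new reading comes with each control period).
- ctrl.get_image(name): name is "scene" or "side" or "wrist"; returns (picture, depth): 480x640x3 uint8, blue, green, red; 480x640 float32, m along the optical axis (not along the pixel's ray), 0 where there is no reading.
- ctrl.camera_params(name): a dict with "fov_y" (degrees; the focal length in pixels is half the picture's height over the tangent of half this angle, whatever the lens; pixels are square), "cx", "cy" (the principal point, pixels), "R" (3x3) and "t" (3): a world point X has camera coordinates R X + t; the wrist camera has in their place "hand_eye" (4x4, takes a point from camera to tool coordinates, whose origin is the TCP and whose axes are the tool frame's). Camera axes: x right, y down, z forward; pixel columns grow to the right and rows downward; lengths in m; the calibration is good to about 2 mm. A picture is of the moment at which its call begins: read the wrist's pose just before it. camera_params takes no time and is no camera call.
- ctrl.finish_job(): hands the job in, once; it reports no verdict.
The state is a dict: "t": time; "q": joint angles; "dq": joint speeds; "effort": joint torques, N m; "tool_pos": TCP position; "tool_rot": TCP orientation; "contact_force": force on the tool from outside, world axes, zero at the start; "wrist_torque": the same for the moment, N m; "opening": finger opening in m.
Only numpy, scipy, OpenCV 4.12 (cv2) and the standard library are available. Lean on these libraries where they do the work, as an engineer would, in place of code of your own. Each camera call takes 0.05 s, during which the arm holds its last target.

TASK

Run the loaded board in the test fixture: first push the carrier fully home against its back stop, then push the red-handled clamp lever past its first detent all the way to its second stop, and only then press the green start button right down and let it come up. Push gently with the fingertips only: do not grip or lift anything, and leave the other things on the bench where they are.

Things in the scene. Friction and masses are not known exactly. Their poses are not given: they have to be found in the camera images.
- fixture: Board test fixture, fixed: grey box 260 (x) x 250 (y) x 60 mm, aluminium deck on top at 60 mm. Origin: centre of its underside; x runs from its front (robot's side) to its back, y to its left, z up. The red mushroom stop button (92 mm high, on the deck at x +30, y +94 mm) is not used.
- plate_mid (a point): Centre of the underside of the clear pressure plate, 130 (x) x 190 (y) x 12 mm, on four columns over the deck, at fixture x +30, y -25 mm. Raised, its underside is 118 mm and its column nuts 142 mm above the bench; it comes down 30 mm as the lever goes from 0 to 1.
- carrier: Loose dark grey board carrier, 150 (x) x 120 (y) x 8 mm, 0.25 to 0.5 kg, a green board on it. Origin: centre of its underside, axes as the fixture's. It lies on the deck between two low guides (2.5 mm play each side, along fixture y -25 mm), 40 to 80 mm short of home; home is at the back stop, its origin then at fixture x +10 mm. Slides with 1 to 4 N.
- carrier_front (a point): Middle of the carrier's front face, the face to push: 75 mm ahead of its origin, 15 mm above its underside. The yellow lip stands there (70 mm wide, 8 mm thick, top 30 mm above the carrier's underside, flush with the carrier's edge). When home it is 30 mm ahead of the pressure plate's edge.
- lever (a joint): Angle of the two-stage clamp lever on the fixture's right (-y) side, rad: 0 = open, leaning 0.5 to the front; 0.51 = first detent, upright (yellow mark); 1.0 = second stop, leaning 0.5 to the back (green mark), a hard end. The detent draws it into each place; each hump takes 7 to 12 N at the handle. Left short of 0.77 it falls back to the first detent (short of 0.25, open); beyond 0.77 it snaps home.
- lever_pivot (a point): Axis of the lever, parallel to the fixture's y axis, at fixture x -30, y -145 mm, height 50 mm. The lever turns from front to back as its value grows.
- handle: Red lever handle, a sleeve that turns freely on its pin; origin at its centre: level round bar 24 mm thick, 70 mm long, along the fixture's y axis, sticking out to the right (-y) of the flat lever arm (20 x 8 mm), 160 mm from the pivot, at fixture y -186 mm. It is 190 mm above the bench at both ends of its travel, 210 mm midway. Push it towards the back; it is free below and all round.
- start (a joint): Travel of the green start button, m: 0 = up, 0.006 = fully down (about 5 N); it springs back.
- start_top (a point): Middle of the top of the green start button, 28 mm across, on the black strip at the deck's left, at fixture x -60, y +94 mm; press straight down.
- flux_bottle: Bystander, leave alone: amber flux bottle, 36 mm across, 95 mm tall, standing beside the fixture. Origin at the middle of its underside.
- spare_board: Bystander, leave alone: loose green circuit board, 100 x 80 x 5 mm, lying flat. Origin at the middle of its underside.
- multimeter: Bystander, leave alone: dark grey hand multimeter, 160 x 80 x 34 mm (dial to 44 mm), lying flat. Origin at the middle of its underside.
- solder_reel: Bystander, leave alone: small black solder reel, 60 mm across, 44 mm tall, standing on its flange. Origin at the middle of its underside.
- swab_cup: Bystander, leave alone: blue plastic cup, 60 mm across, 65 mm tall. Origin at the middle of its underside.
- screwdriver: Bystander, leave alone: screwdriver, 180 mm long, about 30 mm thick, lying across in front of the fixture. Origin at the middle of its underside.
- brush: Bystander, leave alone: cleaning brush, 160 mm long, lying on the lever's side of the fixture. Origin at the middle of its underside.

How it is judged:
On the way, in this order (a step that is already met when the one before it is completed fails the run):
1. the carrier is home against the back stop (x of carrier in the frame of fixture above 0.006 m and z of carrier in the frame of fixture below 0.066 m), for 0.2 s.
2. the lever is at its second stop (value of joint lever above 0.96 rad), for 0.2 s.
3. the start button is pressed down (value of joint start above 0.0045 m), for 0.05 s.
At the end, for the whole second after the job is handed in: The carrier is within 4 mm of home and lying on the deck at rest, the lever within 0.04 rad of its second stop, and the start button has been pressed (at least 4.5 of 6 mm) with the lever there and is up again (all of step 1 and value of joint lever above 0.96 rad and value of joint start below 0.0015 m and linear speed of carrier below 0.01 m/s); the robot touches nothing.
It fails at once if the lever is moved off its open place towards the board while the carrier is not home (beyond 0.25 rad) (value of joint lever above 0.25 rad and x of carrier in the frame of fixture below 0.004 m).
It fails at once if the start button is pressed before the lever is at its second stop (value of joint start above 0.004 m and value of joint lever below 0.9 rad).
It fails at once if the carrier is lifted or tipped (8 mm or 0.15 rad) (z of carrier in the frame of fixture above 0.068 m or angle between carrier's own z axis and vertical above 0.15 rad).
It fails at once if the carrier or the lever handle is gripped or rammed (over 60 N) (contact force between the fingers and carrier above 60 N or contact force between the fingers and handle above 60 N).
It fails at once if something else on the bench is moved (25 mm) or lifted (distance of any of flux_bottle, spare_board, multimeter, solder_reel, swab_cup, screwdriver, brush from where it was at the start of the episode above 0.025 m).
It also fails if it takes over 58 s, if anything falls off the work surface, if the arm or the gripper's body presses on something with over 40 N, if the wrist force passes 120 N, or if a joint passes its speed limit or range.

## Working session

There is one attempt and no reset: what is moved stays moved. The work goes in short steps, Python scripts to look and compute and a shell command to move; the robot and the scene stay as the last step left them, time stands still between calls to the robot, and variables do not carry over. Pictures are saved under pics/ and viewed, and the job is handed in when it is done.

```bash
mkdir -p pics
python3 - <<'E'
from station import ctrl
import cv2
print(ctrl.get_obs())
for n in("scene","side"):
    p,d=ctrl.get_image(n); cv2.imwrite(f"pics/{n}0.png",p)
    import numpy as np; np.save(f"pics/{n}0.npy",d)
    print(n,ctrl.camera_params(n))
print(ctrl.camera_params("wrist"))
E
```

```text
{'t': 0.0, 'q': array([ 1.19296908e+00,  5.33177632e-02,  1.61434673e+00, -1.27819440e-05,
        1.47598232e+00, -1.19022752e-01]), 'dq': array([-7.53405549e-04, -9.44627160e-04, -2.33186125e-04,  3.55121191e-04,
       -2.72696714e-06, -8.43131459e-04]), 'effort': array([ 2.37904431e-03, -3.93692636e+01, -3.70177031e+01,  1.93712174e-05,
        7.07997009e-03, -2.25653429e-05]), 'tool_pos': array([0.15973182, 0.60358094, 0.23005576]), 'tool_rot': array([ 0.20160485,  1.56172439, -0.20474476]), 'contact_force': array([-0.24981569, -0.04627976, -0.87437168]), 'wrist_torque': array([ 0.05119576, -0.01303527, -0.01113837]), 'opening': 0.08524014511284543}
scene {'fov_y': 56.41409185069555, 'cx': 319.6560806414449, 'cy': 242.30888853435223, 'R': array([[ 0.28223504,  0.95928277, -0.01095205],
       [ 0.68638751, -0.20989472, -0.69628758],
       [-0.67023545,  0.1889994 , -0.71767936]]), 't': array([-0.22471555, -0.29390933,  1.42349828])}
side {'fov_y': 54.1567902977397, 'cx': 322.45685801969915, 'cy': 241.61589268588156, 'R': array([[ 0.84406255, -0.53591059,  0.01892761],
       [-0.29014159, -0.48608932, -0.82433915],
       [ 0.45097259,  0.69030212, -0.56577974]]), 't': array([-0.46652649,  0.31298477,  0.72103476])}
{'fov_y': 67.75269502733147, 'cx': 319.1956685868056, 'cy': 243.1804682658769, 'hand_eye': array([[-1.86249144e-04, -3.04133375e-01,  9.52629443e-01,
        -1.43985615e-01],
       [ 9.99999979e-01, -1.39055985e-04,  1.51116024e-04,
        -4.05753355e-04],
       [ 8.65093988e-05,  9.52629451e-01,  3.04133394e-01,
        -7.68927853e-02],
       [ 0.00000000e+00,  0.00000000e+00,  0.00000000e+00,
         1.00000000e+00]])}
```

View pics/scene0.png

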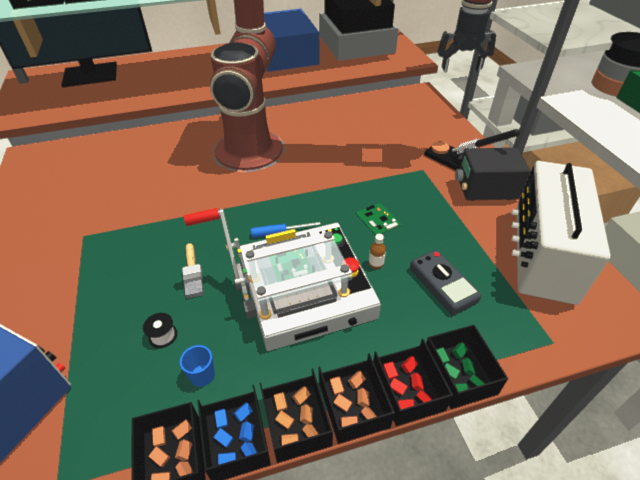

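View pics/side0.png

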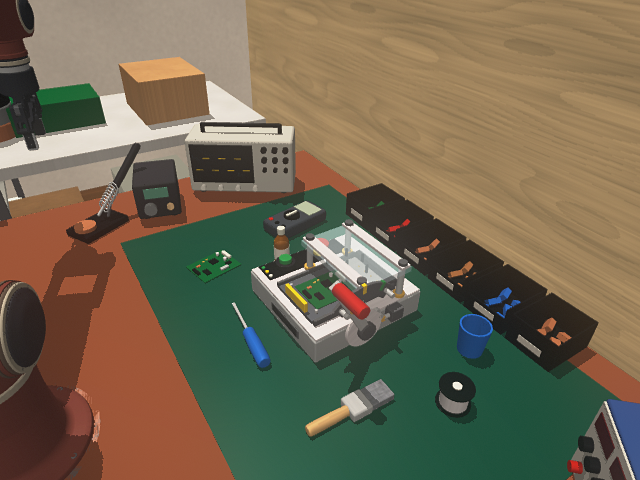

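The scene camera looks toward the robot and shows the fixture near (305,285), the red handle at (203,216), the lip at (282,237) and the green button at (337,238). The side camera shows the lip at (296,298), the handle at (350,300) and the start button at (286,258). I'll segment these by colour and use depth to get positions.

```bash
cat > h.py <<'E'
import numpy as np,cv2
from station import ctrl
def world(n,u,v,z):
    c=ctrl.camera_params(n); f=240/np.tan(np.radians(c['fov_y']/2))
    X=np.stack([(u-c['cx'])/f*z,(v-c['cy'])/f*z,z],-1)
    return (X-c['t'])@c['R']
def cloud(n,d):
    v,u=np.mgrid[0:480,0:640]; return world(n,u.astype(float),v.astype(float),d.astype(float))
E
python3 - <<'E'
from h import *
for n,box in(("scene",(170,190,400,360)),("side",(220,200,430,370))):
    p=cv2.imread(f"pics/{n}0.png"); d=np.load(f"pics/{n}0.npy"); W=cloud(n,d)
    hsv=cv2.cvtColor(p,cv2.COLOR_BGR2HSV)
    x0,y0,x1,y1=box; m0=np.zeros((480,640),bool); m0[y0:y1,x0:x1]=1
    m0&=d>0
    H,S,V=[hsv[...,i].astype(int) for i in range(3)]
    for nm,m in (("red",((H<6)|(H>174))&(S>150)&(V>90)),("yellow",(H>20)&(H<33)&(S>150)&(V>120)),("green",(H>50)&(H<80)&(S>150)&(V>110))):
        k,l,st,c=cv2.connectedComponentsWithStats((m&m0).astype(np.uint8))
        for i in range(1,k):
            if st[i,4]<12: continue
            q=W[l==i]; print(n,nm,st[i,4],c[i].round(),np.median(q,0).round(4),"lo",np.percentile(q,3,0).round(3),"hi",np.percentile(q,97,0).round(3))
    # deck points
    q=m0&(abs(W[...,2]-.06)<.004)&(V>130)&(S<60)
    P=W[q][:,:2]; print("deck",len(P),W[q][:,2].mean(),cv2.minAreaRect(P.astype(np.float32)))
    a=cv2.resize(p[y0:y1,x0:x1],None,fx=3.4,fy=3.4,interpolation=cv2.INTER_CUBIC); cv2.imwrite(f"pics/{n}0z.png",a)
E
```

```text
scene red 383 [201. 216.] [ 0.5036 -0.1639  0.1993] lo [ 0.488 -0.196  0.186] hi [ 0.509 -0.131  0.204]
scene red 136 [352. 263.] [0.6241 0.1245 0.0912] lo [0.583 0.114 0.063] hi [0.64  0.139 0.094]
scene yellow 237 [281. 236.] [ 0.4926 -0.0035  0.0852] lo [ 0.485 -0.035  0.073] hi [0.496 0.03  0.093]
scene yellow 23 [355. 273.] [0.6359 0.1275 0.0691] lo [0.629 0.121 0.062] hi [0.638 0.136 0.075]
scene green 428 [375. 217.] [0.4138 0.2655 0.0048] lo [0.372 0.229 0.002] hi [0.47  0.308 0.008]
scene green 54 [338. 237.] [0.5336 0.1217 0.0831] lo [0.5   0.115 0.064] hi [0.545 0.131 0.086]
deck 3028 0.06090747438647797 ((0.5960215330123901, 0.017486445605754852), (0.2610359489917755, 0.2627302408218384), 2.0466718673706055)
side red 84 [399. 225.] [0.8897 0.1647 0.0197] lo [0.865 0.159 0.011] hi [0.928 0.171 0.025]
side red 588 [351. 300.] [ 0.49   -0.1712  0.2006] lo [ 0.483 -0.198  0.188] hi [ 0.502 -0.133  0.204]
side yellow 254 [296. 297.] [ 0.4861 -0.0069  0.0862] lo [ 0.484 -0.038  0.072] hi [0.492 0.029 0.093]
side yellow 36 [364. 287.] [ 0.5703 -0.1054  0.1447] lo [ 0.566 -0.107  0.133] hi [ 0.577 -0.094  0.15 ]
side green 57 [285. 257.] [0.5298 0.1172 0.0838] lo [0.52  0.108 0.082] hi [0.541 0.127 0.086]
deck 1902 0.06096184943837245 ((0.594061017036438, 0.016910232603549957), (0.25812092423439026, 0.2650160789489746), 2.5830800533294678)
```

View pics/side0z.png

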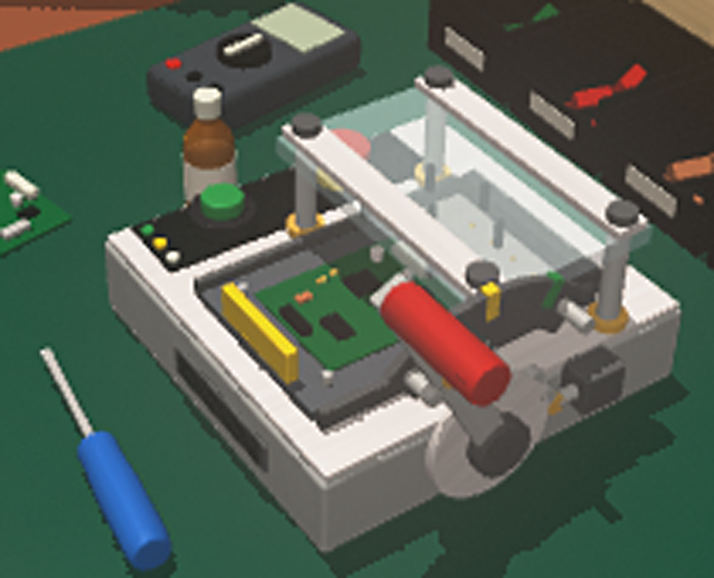

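View pics/scene0z.png

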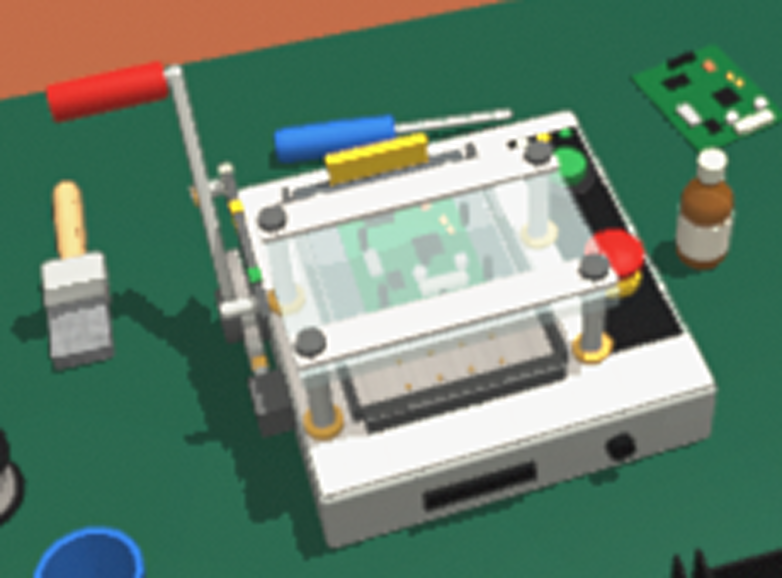

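```bash
cat >> h.py <<'E'
from scipy.spatial.transform import Rotation as R
YAW=np.radians(2.4); O=np.array([.596,.027,0.])
F=R.from_euler('z',YAW).as_matrix()
def fw(p): return O+F@np.array(p)
def wf(p): return F.T@(np.array(p)-O)
def rel(target):  # shift in tool axes from measured pose
    o=ctrl.get_obs(); T=R.from_rotvec(o['tool_rot']).as_matrix()
    return (T.T@(np.array(target)-o['tool_pos']))
def st():
    o=ctrl.get_obs(); print(round(o['t'],2),o['tool_pos'].round(4),"fix",wf(o['tool_pos']).round(4),"F",o['contact_force'].round(1),o['opening'])
E
python3 - <<'E'
from h import *
# refine: least squares of known points
L=np.array([[-60,94],[30,94],[-106.7,-186]])/1e3
Wd=np.array([[.531,.119],[.626,.125],[.496,-.1645]])
a=L-L.mean(0);b=Wd-Wd.mean(0)
y=np.arctan2((a[:,0]*b[:,1]-a[:,1]*b[:,0]).sum(),(a*b).sum());M=np.array([[np.cos(y),-np.sin(y)],[np.sin(y),np.cos(y)]])
o=Wd.mean(0)-M@L.mean(0);print(np.degrees(y),o,(Wd-o-L@M.T).round(4))
ob=ctrl.get_obs();T=R.from_rotvec(ob['tool_rot']).as_matrix();print(T.round(3))
print("in fixture",(F.T@T).round(3))
# candidate desired: x down, z = -fixture x
for s in(1,-1):
    D=F@np.column_stack([[0,0,-1],[0,s,0],[s*1,0,0]]);print(s,np.linalg.det(D),np.degrees(R.from_matrix(T.T@D).as_rotvec()).round(1))
print("pre-push",fw([-.16,-.025,.15]),rel(fw([-.16,-.025,.23])).round(4))
E
```

```text
2.174695678446124 [0.59655915 0.02756291] [[-0.002  -0.0002]
 [ 0.003   0.0024]
 [-0.001  -0.0021]]
[[-0.001  0.256  0.967]
 [-0.002  0.967 -0.256]
 [-1.    -0.002 -0.   ]]
in fixture [[-0.001  0.296  0.955]
 [-0.002  0.955 -0.296]
 [-1.    -0.002 -0.   ]]
1 1.0000000000000002 [-17.2  -0.    0.1]
-1 1.0000000000000002 [1.628e+02 1.000e-01 0.000e+00]
pre-push [ 0.43718724 -0.00467818  0.15      ] [ 0.0011 -0.5171  0.4239]
```

```bash
python3 -m handwheel '[0,0,-0.13,0.106,-4.3,0,0, 0,0,-0.26,0.212,-8.6,0,0, 0,0,-0.39,0.318,-13,0,0, 0,0,-0.517,0.424,-17.2,0,0, 0,0,-0.517,0.424,-17.2,0,0, 0,0,-0.517,0.424,-17.2,0,0, 0,0,-0.517,0.424,-17.2,0,0, 0,0,-0.517,0.424,-17.2,0,0, 0,0,-0.517,0.424,-17.2,0,0, 0,0,-0.517,0.424,-17.2,0,0, 0,0,-0.517,0.424,-17.2,0,0, 0,0,-0.517,0.424,-17.2,0,0]'; python3 -c "
from h import *
st();print(rel(fw([-.16,-.025,.23])).round(4))
T=R.from_rotvec(ctrl.get_obs()['tool_rot']).as_matrix();print((F.T@T).round(3))"
```

```text
t: 1.1
tool_pos: [0.3675, 0.1473, 0.2311]
tool_rot: [-0.033, 1.57, 0.033]
contact_force: [1.0, 0.4, 0.0]
opening: -0.0001
1.1 [0.3675 0.1473 0.2311] fix [-0.2233  0.1298  0.2311] F [1.  0.4 0. ] -0.000113955859845011
[ 0.0011 -0.1548  0.0633]
[[ 0.001  0.     1.   ]
 [ 0.     1.    -0.   ]
 [-1.     0.     0.001]]
```

```bash
python3 -m handwheel '[0,0,-0.04,0.016,0,0,0, 0,0,-0.08,0.032,0,0,0, 0,0,-0.12,0.048,0,0,0, 0,0,-0.155,0.063,0,0,0, 0,0,-0.155,0.063,0,0,0, 0,0,-0.155,0.063,0,0,0]'
python3 - <<'E'
from h import *
st();print(rel(fw([-.16,-.025,.078])).round(4))
o=ctrl.get_obs();p,d=ctrl.get_image("wrist");cv2.imwrite("pics/w1.png",p)
c=ctrl.camera_params("wrist");f=240/np.tan(np.radians(c['fov_y']/2));v,u=np.mgrid[0:480,0:640]
X=np.stack([(u-c['cx'])/f*d,(v-c['cy'])/f*d,d],-1)
H=c['hand_eye'];T=R.from_rotvec(o['tool_rot']).as_matrix()
W=(X@H[:3,:3].T+H[:3,3])@T.T+o['tool_pos']
hsv=cv2.cvtColor(p,cv2.COLOR_BGR2HSV);Hh,S,V=[hsv[...,i].astype(int) for i in range(3)]
m=(Hh>20)&(Hh<33)&(S>150)&(V>100)&(d>0)&(W[...,2]>.065)
print("lip",m.sum(),np.median(W[m],0),np.percentile(W[m],3,0).round(4),np.percentile(W[m],97,0).round(4))
E
```

```text
t: 1.6
tool_pos: [0.4368, -0.0049, 0.2307]
tool_rot: [-0.029, 1.572, 0.029]
contact_force: [0.7, 0.6, 0.3]
opening: -0.0002
1.6 [ 0.4368 -0.0049  0.2307] fix [-0.1604 -0.0252  0.2307] F [0.7 0.6 0.3] -0.00015063532864769086
[1.527e-01 1.000e-04 6.000e-04]
lip 1366 [ 0.48772959 -0.00113669  0.08908878] [ 0.4856 -0.0347  0.0672] [0.494  0.0888 0.0924]
```

View pics/w1.png

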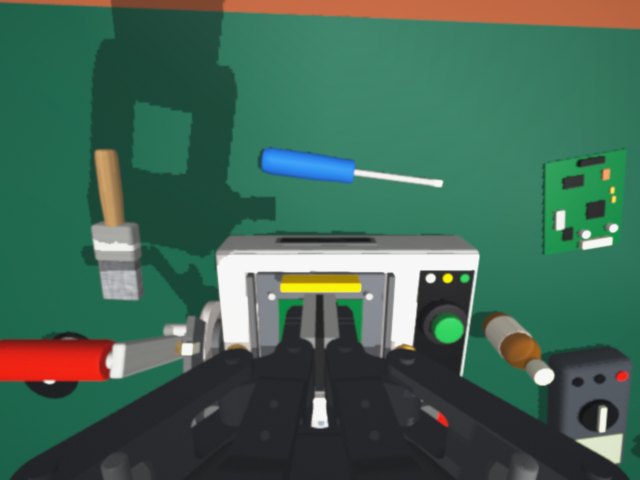

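Wrist view: the lip is centred at (320,284), in line with the fingers, and the deck edges are parallel to the image axes. The handle is at left, (55,360), and the start button at (448,330). I'll descend in front of the lip.

```bash
python3 -m handwheel '[0,0.038,0,0,0,0,0, 0,0.076,0,0,0,0,0, 0,0.114,0,0,0,0,0, 0,0.15,0,0,0,0,0, 0,0.153,0,0,0,0,0, 0,0.153,0,0,0,0,0, 0,0.153,0,0.015,0,0,0, 0,0.153,0,0.025,0,0,0, 0,0.153,0,0.03,0,0,0, 0,0.153,0,0.033,0,0,0]'; python3 -c "
from h import *
st()"
```

```text
t: 2.48
tool_pos: [0.4722, -0.0014, 0.0814]
tool_rot: [-0.034, 1.566, 0.033]
contact_force: [-0.1, 0.4, 0.2]
opening: -0.0002
2.48 [ 0.4722 -0.0014  0.0814] fix [-0.1249 -0.0232  0.0814] F [-0.1  0.4  0.2] -0.00022153536044981073
```

```bash
python3 -m handwheel '[0,0.002,-0.001,0.003,0,0,0, 0,0.002,-0.001,0.006,0,0,0, 0,0.002,-0.001,0.009,0,0,0, 0,0.002,-0.001,0.012,0,0,0, 0,0.002,-0.001,0.015,0,0,0, 0,0.002,-0.001,0.018,0,0,0, 0,0.002,-0.001,0.021,0,0,0, 0,0.002,-0.001,0.024,0,0,0, 0,0.002,-0.001,0.027,0,0,0, 0,0.002,-0.001,0.030,0,0,0, 0,0.002,-0.001,0.033,0,0,0, 0,0.002,-0.001,0.036,0,0,0]'; python3 -c "
from h import *
st()"
```

```text
t: 3.48
tool_pos: [0.506, -0.0011, 0.0762]
tool_rot: [-0.032, 1.571, 0.033]
contact_force: [-4.2, -0.2, 1.9]
opening: 0.0001
3.48 [ 0.506  -0.0011  0.0762] fix [-0.0911 -0.0244  0.0762] F [-4.2 -0.2  1.9] 9.493328072672094e-05
```

```bash
python3 -m handwheel '[0,-0.001,0,0.003,0,0,0, 0,-0.001,0,0.006,0,0,0, 0,-0.001,0,0.009,0,0,0, 0,-0.001,0,0.010,0,0,0, 0,-0.001,0,0.011,0,0,0]'; python3 -c "
from h import *
st()"
```

```text
t: 3.9
tool_pos: [0.5168, -0.0006, 0.0771]
tool_rot: [-0.033, 1.571, 0.033]
contact_force: [-2.1, -0.4, -0.6]
opening: -0.0001
3.9 [ 0.5168 -0.0006  0.0771] fix [-0.0803 -0.0243  0.0771] F [-2.1 -0.4 -0.6] -9.463959238750125e-05
```

```bash
python3 -m handwheel '[0,0,0,0.001,0,0,0, 0,0,0,0.002,0,0,0, 0,0,0,0.003,0,0,0]';python3 -m handwheel '[0,0,0,0.001,0,0,0, 0,0,0,0.002,0,0,0]'; python3 -m handwheel '[0,0,0,0.001,0,0,0, 0,0,0,0.001,0,0,0]'; python3 -c "
from h import *
st()"
```

```text
t: 4.15
tool_pos: [0.5197, -0.0006, 0.0772]
tool_rot: [-0.033, 1.571, 0.033]
contact_force: [-1.6, -0.6, -1.0]
opening: 0.0006
t: 4.32
tool_pos: [0.5207, -0.0004, 0.0772]
tool_rot: [-0.033, 1.574, 0.033]
contact_force: [-9.2, -0.7, 4.2]
opening: 0.0001
t: 4.48
tool_pos: [0.5207, -0.0004, 0.0772]
tool_rot: [-0.033, 1.577, 0.033]
contact_force: [-11.1, -0.5, 5.6]
opening: 0.0003
4.48 [ 5.207e-01 -4.000e-04  7.720e-02] fix [-0.0764 -0.0243  0.0772] F [-11.1  -0.5   5.6] 0.00031560674218983413
```

```bash
python3 -m handwheel '[0,0,0,0,0,0,0, 0,0,0,-0.01,0,0,0, 0,0,0,-0.03,0,0,0, 0,0,0,-0.06,0,0,0, 0,-0.035,0,-0.088,0,0,0, 0,-0.07,0,-0.088,0,0,0, 0,-0.11,0,-0.088,0,0,0, 0,-0.15,0,-0.088,0,0,0, 0,-0.17,0,-0.088,0,0,0, 0,-0.17,0,-0.088,0,0,0]'
python3 - <<'E'
from h import *
st();print(rel(fw([-.165,-.190,.245])).round(4))
for n in ("scene","side"):
    p,d=ctrl.get_image(n); W=cloud(n,d)
    cv2.imwrite(f"pics/{n}1.png",cv2.resize(p[190:360,170:430],None,fx=3,fy=3))
    hsv=cv2.cvtColor(p,cv2.COLOR_BGR2HSV);H,S,V=[hsv[...,i].astype(int) for i in range(3)]
    for nm,m in (("lip",(H>20)&(H<33)&(S>150)&(V>110)&(abs(W[...,1])<.06)&(W[...,2]>.065)&(W[...,0]<.58)),("handle",((H<6)|(H>174))&(S>150)&(V>90)&(W[...,2]>.17)&(W[...,1]<-.1)&(W[...,1]>-.25))):
        m=m&(d>0)
        if m.sum(): print(n,nm,m.sum(),(np.percentile(W[m],[3,50,97],0)-O)@F)
E
```

```text
t: 5.32
tool_pos: [0.4382, -0.0047, 0.2552]
tool_rot: [-0.035, 1.555, 0.03]
contact_force: [-0.1, 0.4, 0.1]
opening: -0.0
5.32 [ 0.4382 -0.0047  0.2552] fix [-0.159  -0.025   0.2552] F [-0.1  0.4  0.1] -3.157778518130945e-05
[ 0.0106 -0.1649 -0.0061]
scene handle 382 [[-0.11329658 -0.21800432  0.18783888]
 [-0.09991679 -0.18692319  0.1997304 ]
 [-0.09319504 -0.15459622  0.20450382]]
side lip 245 [[-0.06899763 -0.05974953  0.07312064]
 [-0.06527073 -0.02811332  0.08636618]
 [-0.057645    0.00666994  0.0927231 ]]
side handle 506 [[-0.12168509 -0.21947662  0.19168004]
 [-0.11422652 -0.19047123  0.20143538]
 [-0.10103226 -0.15563794  0.20431642]]
```

View pics/side1.png

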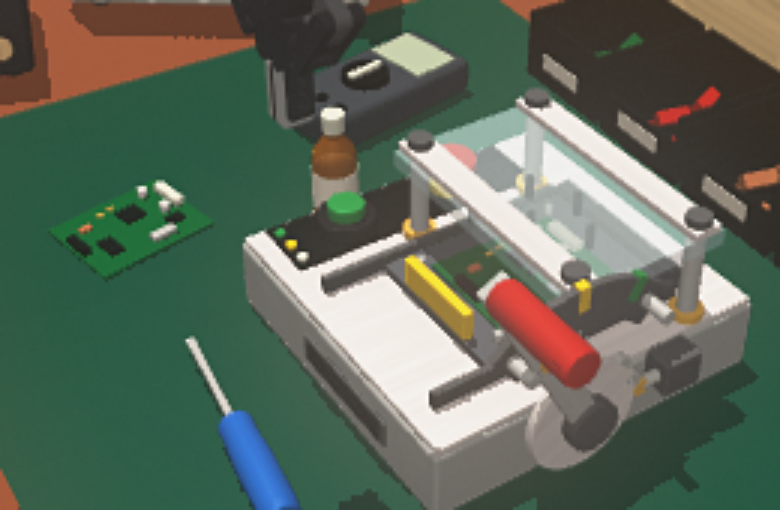

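The side view shows the carrier fully in: the lip's front face is at fixture x ≈ -0.066 (home is -0.065), with the lip seen at (438,297) in the crop. The lever is still open. Next I'll go in front of the handle.

```bash
python3 -m handwheel '[0,0,-0.04,-0.006,0,0,0, 0,0,-0.08,-0.006,0,0,0, 0,0,-0.12,-0.006,0,0,0, 0,0,-0.155,-0.006,0,0,0, 0,0,-0.165,-0.006,0,0,0, 0,0.03,-0.165,-0.006,0,0,0, 0,0.06,-0.165,-0.006,0,0,0, 0,0.08,-0.165,-0.006,0,0,0, 0,0.08,-0.165,-0.006,0,0,0, 0,0.08,-0.165,-0.006,0,0,0]'; python3 -c "
from h import *
st();print(rel(fw([-.13,-.190,.172])).round(4))"
```

```text
t: 6.25
tool_pos: [0.4343, -0.1681, 0.1648]
tool_rot: [-0.031, 1.575, 0.035]
contact_force: [0.7, -0.4, 0.1]
opening: -0.0003
6.25 [ 0.4343 -0.1681  0.1648] fix [-0.1698 -0.1881  0.1648] F [ 0.7 -0.4  0.1] -0.00027982779654908956
[-0.0073 -0.0018  0.0397]
```

```bash
python3 -m handwheel '[0,-0.005,0,0.015,0,0,0, 0,-0.005,0,0.028,0,0,0, 0,-0.005,0,0.035,0,0,0, 0,-0.005,0,0.040,0,0,0, 0,-0.005,0,0.045,0,0,0, 0,-0.005,0,0.050,0,0,0, 0,-0.005,0,0.055,0,0,0, 0,-0.005,0,0.060,0,0,0, 0,-0.005,0,0.065,0,0,0, 0,-0.005,0,0.070,0,0,0]'; python3 -c "
from h import *
st()"
```

```text
t: 7.08
tool_pos: [0.5032, -0.1667, 0.1719]
tool_rot: [-0.033, 1.578, 0.032]
contact_force: [-9.0, -2.5, 2.5]
opening: -0.0002
7.08 [ 0.5032 -0.1667  0.1719] fix [-0.1008 -0.1897  0.1719] F [-9.  -2.5  2.5] -0.00023270008333532247
```

```bash
python3 -m handwheel '[0,0,0,0.005,0,0,0, 0,0,0,0.010,0,0,0, 0,0,0,0.015,0,0,0, 0,0,0,0.020,0,0,0, 0,0,0,0.025,0,0,0, 0,0,0,0.030,0,0,0, 0,0,0,0.035,0,0,0, 0,0,0,0.040,0,0,0, 0,0,0,0.045,0,0,0, 0,0,0,0.050,0,0,0]'; python3 -c "
from h import *
st()"
```

```text
t: 7.92
tool_pos: [0.5555, -0.1642, 0.1722]
tool_rot: [-0.033, 1.572, 0.033]
contact_force: [-3.3, 0.4, 2.5]
opening: 0.0003
7.92 [ 0.5555 -0.1642  0.1722] fix [-0.0485 -0.1893  0.1722] F [-3.3  0.4  2.5] 0.0003426217868191227
```

```bash
python3 -m handwheel '[0,0,0,0.005,0,0,0, 0,0,0,0.010,0,0,0, 0,0,0,0.015,0,0,0, 0,0,0,0.020,0,0,0, 0,0,0,0.025,0,0,0, 0,0,0,0.030,0,0,0, 0,0,0,0.035,0,0,0, 0,0,0,0.040,0,0,0, 0,0,0,0.045,0,0,0, 0,0,0,0.050,0,0,0]'; python3 -c "
from h import *
st()"
```

```text
t: 8.75
tool_pos: [0.6066, -0.1621, 0.1726]
tool_rot: [-0.033, 1.569, 0.032]
contact_force: [-0.7, -0.2, -0.4]
opening: -0.0001
8.75 [ 0.6066 -0.1621  0.1726] fix [ 0.0027 -0.1894  0.1726] F [-0.7 -0.2 -0.4] -0.00013388283945403676
```

```bash
python3 -m handwheel '[0,0,0,0.006,0,0,0, 0,0,0,0.012,0,0,0, 0,0,0,0.016,0,0,0, 0,0,0,0.018,0,0,0, 0,0,0,0.019,0,0,0, 0,0,0,0.020,0,0,0, 0,0,0,0.020,0,0,0]'
python3 - <<'E'
from h import *
st()
for n in ("scene","side"):
    p,d=ctrl.get_image(n); W=cloud(n,d)
    cv2.imwrite(f"pics/{n}2.png",cv2.resize(p[190:360,170:430],None,fx=3,fy=3))
    hsv=cv2.cvtColor(p,cv2.COLOR_BGR2HSV);H,S,V=[hsv[...,i].astype(int) for i in range(3)]
    m=((H<6)|(H>174))&(S>150)&(V>70)&(W[...,2]>.16)&(W[...,1]<-.1)&(W[...,1]>-.25)&(d>0)&(W[...,0]>.4)
    if m.sum(): print(n,m.sum(),(np.percentile(W[m],[3,50,97],0)-O)@F)
E
```

```text
t: 9.33
tool_pos: [0.6255, -0.1613, 0.1723]
tool_rot: [-0.033, 1.571, 0.033]
contact_force: [-0.1, -0.3, -0.2]
opening: -0.0002
9.33 [ 0.6255 -0.1613  0.1723] fix [ 0.0216 -0.1894  0.1723] F [-0.1 -0.3 -0.2] -0.00017700102754473335
scene 454 [[ 0.03801347 -0.21728308  0.19016396]
 [ 0.05243666 -0.18600843  0.20022546]
 [ 0.05941235 -0.15486681  0.2045577 ]]
side 195 [[ 0.032063   -0.22166293  0.18640383]
 [ 0.03822476 -0.21671314  0.19697072]
 [ 0.05188854 -0.20288623  0.20417221]]
```

View pics/side2.png

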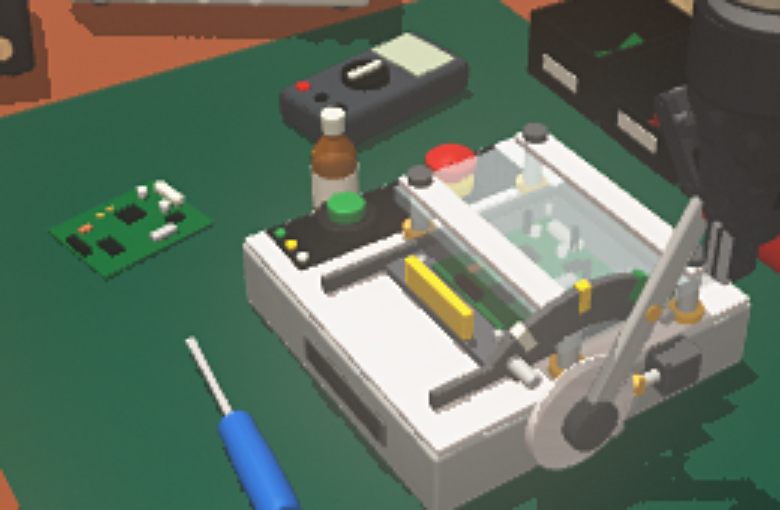

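The lever leans back to the green mark and the plate is down. The handle has moved 152 mm of the expected 153. I'll give it a short nudge to confirm the hard stop, then back off.

```bash
python3 -m handwheel '[0,0,0,0.001,0,0,0, 0,0,0,0.002,0,0,0, 0,0,0,0.003,0,0,0, 0,0,0,0.004,0,0,0]'; python3 -m handwheel '[0,0,0,-0.015,0,0,0, 0,0,0,-0.04,0,0,0, 0,-0.04,0,-0.06,0,0,0, 0,-0.08,0,-0.06,0,0,0, 0,-0.08,0,-0.06,0,0,0]';  python3 -c "
from h import *
st();print(rel(fw([-.06,.094,.250])).round(4))"
```

```text
t: 9.77
tool_pos: [0.6269, -0.1613, 0.1715]
tool_rot: [-0.032, 1.578, 0.033]
contact_force: [-10.5, -1.2, 1.5]
opening: 0.0002
t: 10.18
tool_pos: [0.5722, -0.1651, 0.2619]
tool_rot: [-0.037, 1.557, 0.027]
contact_force: [2.1, -0.0, 2.2]
opening: 0.0
10.18 [ 0.5722 -0.1651  0.2619] fix [-0.0318 -0.191   0.2619] F [ 2.1 -0.   2.2] 4.205422354772806e-05
[ 0.0098  0.285  -0.0286]
```

```bash
python3 -m handwheel '[0,0,0.04,-0.005,0,0,0, 0,0,0.08,-0.01,0,0,0, 0,0,0.12,-0.015,0,0,0, 0,0,0.16,-0.02,0,0,0, 0,0,0.2,-0.025,0,0,0, 0,0,0.24,-0.029,0,0,0, 0,0,0.27,-0.029,0,0,0, 0,0,0.285,-0.029,0,0,0, 0,0,0.285,-0.029,0,0,0, 0,0,0.285,-0.029,0,0,0]'
python3 - <<'E'
from h import *
st();print(rel(fw([-.06,.094,.1])).round(4))
o=ctrl.get_obs();p,d=ctrl.get_image("wrist");cv2.imwrite("pics/w2.png",p)
c=ctrl.camera_params("wrist");f=240/np.tan(np.radians(c['fov_y']/2));v,u=np.mgrid[0:480,0:640]
X=np.stack([(u-c['cx'])/f*d,(v-c['cy'])/f*d,d],-1)
H=c['hand_eye'];T=R.from_rotvec(o['tool_rot']).as_matrix()
W=(X@H[:3,:3].T+H[:3,3])@T.T+o['tool_pos']
E
```

```text
t: 11.02
tool_pos: [0.529, 0.1205, 0.2526]
tool_rot: [-0.034, 1.57, 0.034]
contact_force: [-0.0, 0.0, -0.2]
opening: 0.0003
11.02 [0.529  0.1205 0.2526] fix [-0.0631  0.0962  0.2526] F [-0.   0.  -0.2] 0.000275697448148469
[ 0.1526 -0.0022  0.0029]
```

View pics/w2.png

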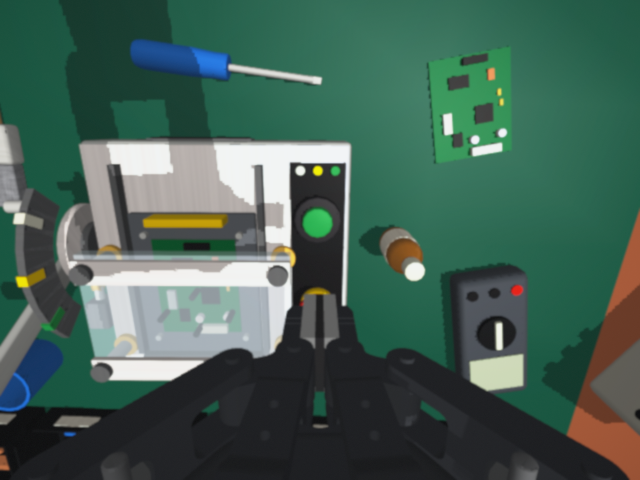

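The wrist view shows the start button at (317,222), in line with the fingers (column 320). Lever and plate are down and the lip is still home. I'll descend over the button.

```bash
python3 -m handwheel '[0,0.04,-0.002,0.002,0,0,0, 0,0.08,-0.002,0.002,0,0,0, 0,0.12,-0.002,0.002,0,0,0, 0,0.145,-0.002,0.002,0,0,0, 0,0.155,-0.002,0.002,0,0,0, 0,0.155,-0.002,0.002,0,0,0, 0,0.155,-0.002,0.002,0,0,0]'; python3 -m handwheel '[0,0.003,0,0,0,0,0, 0,0.006,0,0,0,0,0, 0,0.009,0,0,0,0,0, 0,0.011,0,0,0,0,0]'; python3 -c "
from h import *
st()"
```

```text
t: 11.65
tool_pos: [0.5317, 0.1172, 0.0983]
tool_rot: [-0.031, 1.569, 0.031]
contact_force: [-0.5, -0.2, 0.1]
opening: -0.0001
t: 11.98
tool_pos: [0.5315, 0.1181, 0.0872]
tool_rot: [-0.033, 1.569, 0.033]
contact_force: [0.0, -0.4, -0.7]
opening: 0.0
11.98 [0.5315 0.1181 0.0872] fix [-0.0606  0.0937  0.0872] F [ 0.  -0.4 -0.7] 1.9309694464908503e-05
```

```bash
python3 -m handwheel '[0,0.002,0,0,0,0,0, 0,0.004,0,0,0,0,0, 0,0.006,0,0,0,0,0, 0,0.007,0,0,0,0,0]'; python3 -m handwheel '[0,0.001,0,0,0,0,0, 0,0.002,0,0,0,0,0, 0,0.002,0,0,0,0,0]'
```

```text
t: 12.32
tool_pos: [0.531, 0.118, 0.0795]
tool_rot: [-0.033, 1.57, 0.033]
contact_force: [-0.5, -0.4, 3.7]
opening: -0.0001
t: 12.57
tool_pos: [0.531, 0.1181, 0.0775]
tool_rot: [-0.032, 1.57, 0.033]
contact_force: [-1.8, 0.6, 4.4]
opening: 0.0
```

Force is rising toward 5 N, so I'll press on to the hard bottom.

```bash
python3 -m handwheel '[0,0.001,0,0,0,0,0, 0,0.002,0,0,0,0,0, 0,0.002,0,0,0,0,0]'; python3 -m handwheel '[0,0.001,0,0,0,0,0, 0,0.001,0,0,0,0,0, 0,0.001,0,0,0,0,0]'
```

```text
t: 12.82
tool_pos: [0.531, 0.1181, 0.0764]
tool_rot: [-0.033, 1.571, 0.033]
contact_force: [-4.5, 0.4, 9.9]
opening: 0.0
t: 13.07
tool_pos: [0.5311, 0.1181, 0.0764]
tool_rot: [-0.033, 1.571, 0.033]
contact_force: [-7.1, -0.8, 13.8]
opening: 0.0002
```

The button is bottomed: the TCP stays at 0.0764 while the force climbs to 13.8 N. Now I'll lift off and move clear.

```bash
python3 -m handwheel '[0,-0.01,0,0,0,0,0, 0,-0.03,0,0,0,0,0, 0,-0.07,0,0,0,0,0, 0,-0.11,0,0,0,0,0, 0,-0.15,0,0,0,0,0, 0,-0.17,0,-0.04,0,0,0, 0,-0.17,0,-0.08,0,0,0, 0,-0.17,0,-0.11,0,0,0, 0,-0.17,0,-0.11,0,0,0, 0,-0.17,0,-0.11,0,0,0]'
python3 - <<'E'
from h import *
st()
for n in ("scene","side"):
    p,d=ctrl.get_image(n); W=cloud(n,d)
    cv2.imwrite(f"pics/{n}3.png",cv2.resize(p[190:360,170:430],None,fx=3,fy=3))
    hsv=cv2.cvtColor(p,cv2.COLOR_BGR2HSV);H,S,V=[hsv[...,i].astype(int) for i in range(3)]
    L=(W-O)@F
    for nm,m in (("handle",((H<6)|(H>174))&(S>150)&(V>70)&(L[...,2]>.16)&(L[...,1]<-.12)&(L[...,1]>-.25)&(L[...,0]>-.15)),
      ("lip",(H>20)&(H<33)&(S>150)&(V>110)&(abs(L[...,1]+.025)<.045)&(L[...,2]>.065)&(L[...,0]<-.03)),
      ("start",(H>50)&(H<80)&(S>150)&(V>100)&(np.hypot(L[...,0]+.06,L[...,1]-.094)<.015)&(L[...,2]>.07))):
        m=m&(d>0)
        if m.sum()>5: print(n,nm,m.sum(),np.percentile(L[m],[3,50,97],0).round(4).tolist())
E
```

```text
t: 13.9
tool_pos: [0.42, 0.1134, 0.244]
tool_rot: [-0.033, 1.569, 0.033]
contact_force: [0.9, -0.3, -0.3]
opening: 0.0002
13.9 [0.42   0.1134 0.244 ] fix [-0.1722  0.0937  0.244 ] F [ 0.9 -0.3 -0.3] 0.00016832369299547205
scene handle 462 [[0.0394, -0.2178, 0.1904], [0.0526, -0.1866, 0.2003], [0.0578, -0.1545, 0.2042]]
scene lip 126 [[-0.0632, -0.0564, 0.083], [-0.059, -0.0263, 0.0891], [-0.0561, 0.0052, 0.0935]]
scene start 83 [[-0.0707, 0.0822, 0.0804], [-0.0575, 0.0926, 0.0837], [-0.047, 0.1039, 0.0869]]
side handle 536 [[0.0329, -0.2215, 0.1866], [0.0378, -0.1933, 0.1989], [0.0503, -0.1554, 0.2042]]
side lip 252 [[-0.067, -0.0602, 0.0725], [-0.0654, -0.0297, 0.0862], [-0.0593, 0.0072, 0.0929]]
side start 18 [[-0.0723, 0.0917, 0.0812], [-0.0662, 0.098, 0.0839], [-0.0543, 0.1037, 0.0852]]
```

View pics/side3.png

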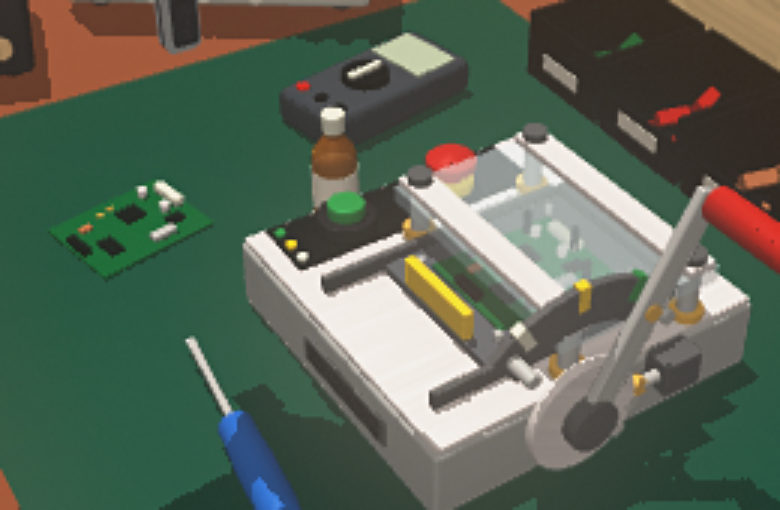

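View pics/scene3.png

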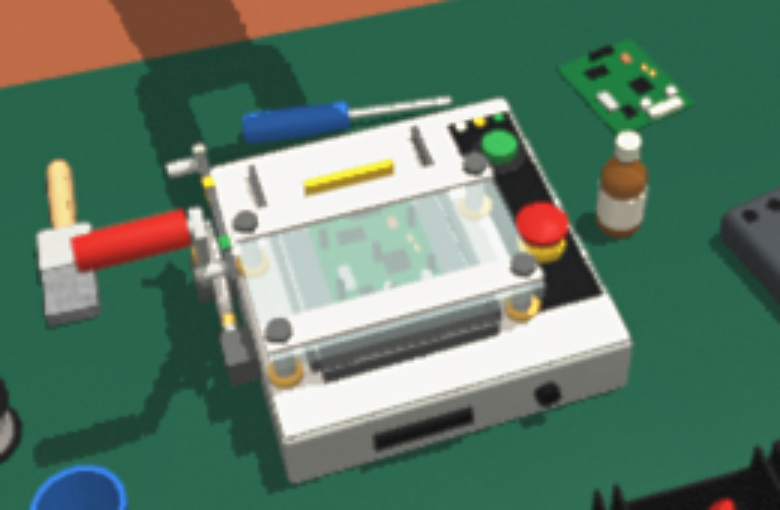

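Both views show the lip home (side crop 438,297), the lever back at the green mark, the start button up again (347,208), the other bench items unmoved and the arm clear. I'm handing the job in.

```bash
python3 -c "
from station import ctrl
print(ctrl.finish_job())"
```

```text
the job is handed in; nothing more can be done
None
```

The board was run in the required order with the fingers shut, pushing only. I handed the job in at about 14 s of the 58 s allowed; the station reports no verdict.

- **Carrier:** I pushed it about 47 mm until it stopped against the back stop, where the force rose to 11 N with no further motion. In the last pictures the lip's front face is at fixture x about -65 mm, and home is -65 mm.
- **Lever:** I pushed it past the first detent and it snapped home. A nudge against the hard end read 10.5 N. The handle moved 152 mm of the expected 153 mm and stayed there.
- **Start button:** I pressed it until the fingers stopped moving and the force reached 13.8 N, then released it. Its top measures 84 mm above the bench now, against 83–84 mm before the press, so it is up again.
- **Final check:** the arm was clear of everything, with a contact force of about 1 N or less (sensor noise level). The other bench items looked unmoved in the pictures, though I did not measure their positions.

None of my checks failed. The scene and side cameras disagreed by up to about 15 mm on the handle's x position, because each sees a different side of the round bar. I therefore judged its travel from the scene camera alone, comparing before and after.

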